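Unload the hand press

ROBOT

A 6-joint arm with a two-finger parallel gripper is mounted at the origin on the work surface. World frame = base frame: x ahead of the robot, y to its left, z up, the work surface at z = 0. Lengths are in m, angles in rad, forces in N, time in s.
With the tool pointing down it reaches from about 0.375 to 0.9 m from the base axis. Payload 3.1 kg.
Tool frame: the origin (TCP) lies midway between the tips of the shut fingers; the grasp point (between the pads) lies 19 mm behind it; x points along the fingers, y is the direction in which the jaws open and shut, and the axes are right-handed (so a half turn about x gives the same grasp; the last joint's range is limited). The gripper opens to 85 mm and grips with 20 to 120 N. Pads are 22 mm wide; open, the fingers measure 114 mm over their backs; the gripper's body (76 mm by 85 mm) begins 54 mm behind the grasp point. The pads swing forward as they close: fully open they stand 13 mm farther back than shut.
Start: joints at [1.052, 0.527, 1.433, -0, 1.181, -0.178], TCP at [0.209, 0.589, 0.231] pointing down, gripper open.
Joint ranges: [-3.08, 3.08], [-0.75, 2.2], [0.22, 2.44], [-1.43, 4.57], [0, 2.65], [-2.85, 2.85]. Speed limits (rad/s): [2.79, 2.79, 3.14, 3.14, 3.14, 3.14].

INTERFACE

Orientations are given as [roll, pitch, yaw] about the fixed x, y, z axes, in that order (R = Rz(yaw) Ry(pitch) Rx(roll)).
In Python, from plant import read_state, snapshot, sign_off, silhouettes gives the robot as it stands.
- The arm moves only by the tool servo_tool, never from a script. Its argument "commands" is a list of rows, each a list of 7 numbers: the gripper's target within -1 to 1 (fully open at 1, half-way at 0, shut at -1), then the shift along the tool's x, y, z in m, then the turn, a rotation vector about the tool's x, y, z in rad. In form: [[hand, x, y, z, ax, ay, az], ...]. A call has 1 to 20 rows; each row is the pose to reach, as a shift and turn from the pose measured when the call began, along the tool's axes at that moment; what a row does not reach only later rows make up. A row lasts 1/8 s, in which the tool goes at most 62.5 mm and 10.7 degrees, less where a joint would pass 70% of its speed; a pose out of reach is approached as far as the arm can. A call with a gripper value outside its range is refused whole. The fingers move at their own pace and stop on an object; "grip_force" is the grip in N (left out, the last holds). Time passes only in rows, so rows that repeat a pose let the fingers close. It gives the time, the measured TCP pose, the force and the opening at its end, in the units of the state.
- read_state(): the state, without advancing time (a new reading comes with each control period).
- snapshot(name): name is "scene" or "top" or "wrist"; returns a dict with "frame" (384x512x3 uint8, red, green, blue), "range_z" (384x512 float32, m along the optical axis (not along the pixel's ray), 0 where there is no reading), "fov_y" (degrees; the focal length in pixels is half the picture's height over the tangent of half this angle, whatever the lens; pixels are square), "cx", "cy" (the principal point, pixels), "k1" (the pictures are not rectified: a ray, as slopes to the right and down, at radius r is drawn at 1 + k1 r^2 times it, then the intrinsics apply), "view" (4x4, takes a point from world to camera coordinates). Camera axes: x right, y down, z forward; pixel columns grow to the right and rows downward; lengths in m; the calibration is good to about 2 mm. A picture is of the moment at which its call begins.
- sign_off(): hands the job in, once; it reports no verdict.
Trained networks look in a picture, given as the dict that the camera call returned (one of the last four; its "shot" number tells which), for a name from the list of things; names that differ only in an ending like _2 or _b are one class to them, and where a whole thing is asked for, a point or a joint stands for the part that bears it (a point fixed in the world has none). Each returns a list of dicts, best first, with "score" (0 to 1); they miss things now and then, are a little off and sometimes report something else, mostly with a low value. They report only what shows in the picture. A call takes as long as a camera call. They do not tell look-alikes from the thing itself.
- silhouettes(query, picture): "mask" (384x512 bool, what is visible of it) and "position" ([row, column] in pixels, amid what is visible of it).
The state is a dict: "t": time; "joints": joint angles; "joint_velocities": joint speeds; "joint_efforts": joint torques, N m; "tool_pos": TCP position; "tool_rot": TCP orientation; "ft_force": force on the tool from outside, world axes, zero at the start; "ft_torque": the same for the moment, N m; "gripper_width": finger opening in m.
Only numpy, scipy, OpenCV 4.12 (cv2) and the standard library are available. Lean on these libraries where they do the work, as an engineer would, in place of code of your own. Each camera call takes 0.05 s, during which the arm holds its last target.

TASK

Unload the small hand press: its screw has a left-hand thread, so turn the red-knobbed crank clockwise (seen from above) until the stiff drag suddenly drops away, then about a quarter turn more (never over half a turn) to lift its foot clear of the brass die. Then pull the carriage all the way out by its black handle, lift out the brass die and set it down upright, without dropping it, in the empty white tray. Last, push the carriage fully home again, leaving the jar, the spatula and the beaker where they are.

Things in the scene. Friction and masses are not known exactly. Their poses are not given: they have to be found in the camera images.
- press: Cream and grey hand press, fixed to the bench. Origin: on the bench, on the screw's axis; z up; the carriage slides out to its own +y, its column is at +x. Base plate 190 x 290 x 15 mm, 90 mm to -y and 200 mm to +y; column 85 mm wide, x = 63 to 105 mm; head over the die 80 mm wide (y), x = -40 to 105 mm, 112 to 145 mm high. The crank on top reaches 270 mm high.
- screw_axis (a point): Fixed point on the vertical screw axis, at the head's top, 145 mm above the bench. Clockwise seen from above loosens (left-hand thread); the other way only tightens, to a hard stop. Under load the crank takes 7 to 11 N at the knob, along its circle; below 2 N when the load has let go, 3.3 to 7 rad after the start. The screw stays where it is left.
- crank_grip (a point): Point on the axis of the crank's upright red knob (28 mm across, 50 mm tall, spins freely on its pin), 20 mm below the knob's top. It runs on a circle of 55 mm radius about the screw's axis, starts 228 to 234 mm above the bench, anywhere in a range of 3.5 rad, and rises 1.5 mm per rad of clockwise turn. The steel crank arm lies 31 mm below this point.
- foot (a joint): How far the screw's sprung foot has run out, m: starts at 0 to 0.006, grows 0.0015 per rad of clockwise crank turn while it presses on the die (about 50 N), and stops at 0.0105, where the load goes and the foot lifts with the screw. A yellow pin 16 mm across in the crank's hub stands (0.0105 minus this) above the hub: flush when the load has gone.
- foot_face (a point): Centre of the underside of the steel foot (44 mm across) on the screw's axis under the head; 85 mm above the bench while it stands on the die, higher once it has lifted off (1.5 mm per rad; half a turn is 4.7 mm).
- carriage (a joint): How far the aluminium die carriage is pulled out along the press's +y, m: 0 fully home, 0.15 all the way out. Slides with about 2.5 N of friction and stays where it is left. It is held fast by the foot's pressure on the die until the load is off.
- carriage_handle (a point): Middle of the grip of the carriage's upright black handle, 58 mm above the bench: a tab 14 mm thick along the press's y, 50 mm wide along its x, standing from 27 to 79 mm above the bench; 150 mm to +y of the screw's axis when home, 300 mm when out.
- die: Brass die: square block 52 x 52 mm, 58 mm tall, 0.3 to 0.65 kg. Origin: centre of its underside, z up, sides along its x and y. It stands on the carriage 27 mm above the bench, square to the press, inside a square rim 5 mm high with 2 mm of play all round; when the carriage is out it is 150 mm to the press's +y of the screw's axis.
- tray: Empty white tray, fixed, 115 x 115 mm, rim 14 mm high, walls 4 mm, floor about 4 mm thick. Origin: centre of its underside. It changes places with a like blue tray that holds a jar (54 mm across, 60 mm tall).
- jar: Jar in the blue tray, a bystander to be left alone. Origin: centre of its underside.
- spatula: Spatula lying on the bench, about 200 mm long, a bystander. Origin: about its middle.
- beaker: Glass beaker, 72 mm across, 90 mm tall, a bystander. Origin: centre of its underside.
There are look-alikes about, which are no part of the job. There is more than one size of the die; the one meant has the size given above.

How it is judged:
On the way, in this order (a step that is already met when the one before it is completed fails the run):
1. the crank has been turned clockwise until the load let go and the foot lifted off the die (z of foot_face in the frame of press above 0.0855 m), for 0.2 s.
2. the carriage is pulled out (more than 130 mm) (value of joint carriage above 0.13 m), for 0.1 s.
3. the die is lifted clear of the carriage (z of die in the frame of press above 0.04 m), for 0.05 s.
4. the die stands upright and released in the white tray (z of die in the frame of tray below 0.01 m and x of die in the frame of tray between -0.04 and 0.04 m and y of die in the frame of tray between -0.04 and 0.04 m and angle between die's own z axis and vertical below 0.12 rad and contact force between the fingers and die below 0.2 N), for 0.2 s.
5. the carriage is fully home (value of joint carriage below 0.008 m), for 0.1 s.
At the end, for the whole second after the job is handed in: The die stands upright (within 0.12 rad) and at rest, let go, on the floor of the white tray (centre within 40 mm of the tray's along both of its sides); the carriage is home to within 8 mm; the foot is still lifted (its underside more than 85.5 mm above the bench) (all of step 4 and linear speed of die below 0.02 m/s and value of joint carriage below 0.008 m and z of foot_face in the frame of press above 0.0855 m); the robot touches nothing.
It fails at once if the crank is turned on over half a turn after the load let go (foot more than 90.2 mm above the bench) (z of foot_face in the frame of press above 0.0902 m).
It fails at once if the die is dropped into the tray (arrives unheld at over 0.6 m/s) (linear speed of die above 0.6 m/s and z of die in the frame of tray below 0.03 m and horizontal distance between die and tray below 0.06 m and contact force between the fingers and die below 0.2 N).
It fails at once if a bystander (jar, spatula or beaker) is moved more than 30 mm (distance of any of jar, spatula, beaker from where it was at the start of the episode above 0.03 m).
It also fails if it takes over 72 s, if anything falls off the work surface, if the arm or the gripper's body presses on something with over 40 N, if the wrist force passes 120 N, or if a joint passes its speed limit or range.

## Working session

There is one attempt and no reset: what is moved stays moved. The work goes in short steps, Python scripts to look and compute and a tool call to move; the robot and the scene stay as the last step left them, time stands still between calls to the robot, and variables do not carry over. Pictures are saved under pics/ and viewed, and the job is handed in when it is done.

Besides the shell and the picture viewer there is one more tool, called after ">>>" as name(argument=value, ...), one argument or row to a line, values as JSON. servo_tool: Moves the arm, as the interface text tells. Its arguments: {"type":"object","properties":{"commands":{"type":"array","items":{"type":"array","items":{"type":"number"}}},"grip_force":{"type":"number"}},"required":["commands"]}

```bash
ls; mkdir -p pics
python3 - <<'E'
from plant import *
import cv2,pickle
s=read_state();print(s)
for n in ["scene","top","wrist"]:
    p=snapshot(n);pickle.dump(p,open(f'pics/{n}0.pkl','wb'))
    cv2.imwrite(f'pics/{n}0.png',p['frame'][:,:,::-1]);print(n,p['fov_y'],p['cx'],p['cy'],p['k1'],p['view'].tolist() if hasattr(p['view'],'tolist') else p['view'],p['shot'])
E
```

```text
pics
{'t': 0.0, 'joints': array([ 1.05146006e+00,  5.28474064e-01,  1.43388679e+00, -3.08790809e-05,
        1.18136021e+00, -1.78530231e-01]), 'joint_velocities': array([ 0.00166549, -0.00208757,  0.00051382,  0.00172686,  0.00059766,
       -0.00070203]), 'joint_efforts': array([ 4.19173521e-04, -4.42363358e+01, -1.78020555e+01, -1.73601888e-04,
        8.57255742e-03, -1.59243916e-05]), 'tool_pos': array([0.20855045, 0.58843839, 0.23033367]), 'tool_rot': array([-1.7359174 ,  1.56866772, -2.07671168]), 'ft_force': array([-0.38256543,  0.27529212, -0.57859003]), 'ft_torque': array([-0.01478763,  0.05943208, -0.01489798]), 'gripper_width': 0.08540173259629799}
scene 56.10286582881497 253.10427852869012 190.9343569625992 -0.058105454722480326 [[-0.8848011338199818, 0.4655656631981556, -0.019379546995119245, 0.3861225988102104], [0.26000436716042347, 0.45876672303178945, -0.8496651239730751, 0.0015608820290472665], [-0.3866842156700764, -0.7568234319109939, -0.5269664223288641, 1.2130338029036276], [0.0, 0.0, 0.0, 1.0]] 1
top 42.62235781744004 255.22937063212552 195.7692227021174 0.015732988596002133 [[-0.011453276833147591, -0.9999323543918711, 0.002027089073845797, 0.025222004902791605], [-0.9834236290832186, 0.010897267091779288, -0.18099506990722966, 0.4730584439913666], [0.18096073665460088, -0.00406647393455879, -0.9834819142105076, 1.4022908812044885], [0.0, 0.0, 0.0, 1.0]] 2
wrist 71.74015894075488 257.98169702738534 188.02983698259982 -0.03950793257418835 [[0.3339809100825939, 0.9425789131249451, -0.0013206939847334094, -0.6237164984093208], [0.8958296625467772, -0.31697998613494016, 0.31146894562896976, -0.04008420528710779], [0.29316542668215745, -0.10520779877030044, -0.950255413915742, 0.37992146280085864], [0.0, 0.0, 0.0, 1.0]] 3
```

View pics/scene0.png

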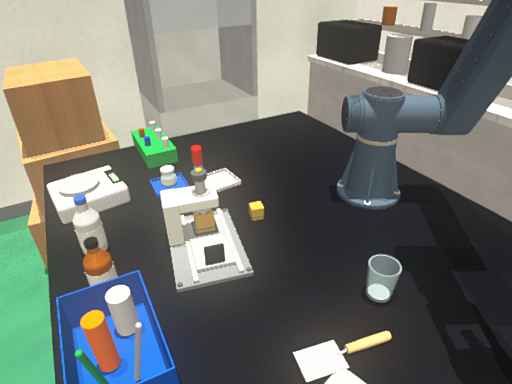

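View pics/top0.png

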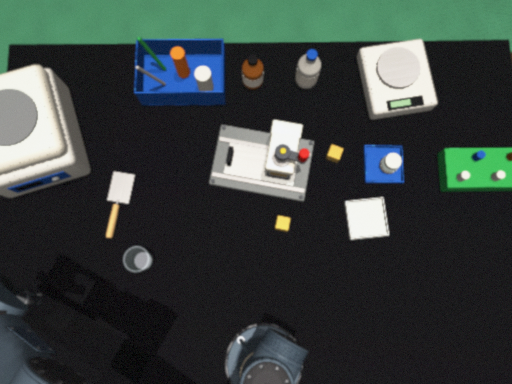

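View pics/wrist0.png

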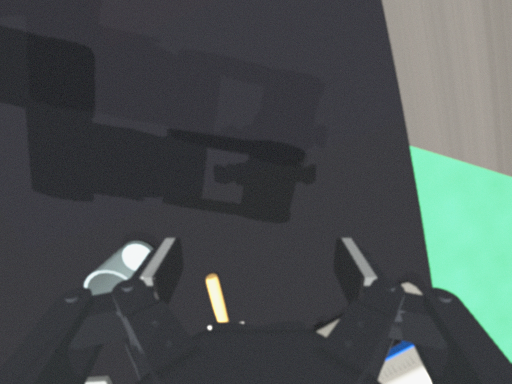

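```bash
cat > h.py <<'E'
import numpy as np,cv2,pickle
from scipy.spatial.transform import Rotation as R
def K(p):
    f=p['frame'].shape[0]/2/np.tan(np.radians(p['fov_y'])/2)
    return np.array([[f,0,p['cx']],[0,f,p['cy']],[0,0,1]]),np.array([p['k1'],0,0,0.])
def rays(p,uv):
    k,d=K(p);uv=np.asarray(uv,float).reshape(-1,1,2)
    q=cv2.undistortPoints(uv,k,d,None,None,None)[:,0] if False else cv2.undistortPointsIter(uv,k,d,np.eye(3),np.eye(3),(3,50,1e-10))[:,0]
    return np.c_[q,np.ones(len(q))]
def toworld(p,c):
    V=np.asarray(p['view']);return (c-V[:3,3])@V[:3,:3]
def cloud(p):
    h,w=p['range_z'].shape
    uv=np.stack(np.meshgrid(np.arange(w),np.arange(h)),-1).reshape(-1,2)
    r=rays(p,uv);P=toworld(p,r*p['range_z'].reshape(-1,1)).reshape(h,w,3);P[p['range_z']==0]=np.nan
    return P
def atz(p,uv,z):
    V=np.asarray(p['view']);r=rays(p,uv)@V[:3,:3];o=-V[:3,:3].T@V[:3,3]
    return o+r*((z-o[2])/r[:,2])[:,None]
def proj(p,X):
    V=np.asarray(p['view']);k,d=K(p);c=np.atleast_2d(X)@V[:3,:3].T+V[:3,3]
    return cv2.projectPoints(c,np.zeros(3),np.zeros(3),k,d)[0][:,0]
E
python3 - <<'E'
from h import *
from plant import *
for n in ['top','scene']:
    p=pickle.load(open(f'pics/{n}0.pkl','rb'))
    P=cloud(p)
    for q in ["crank_grip","foot","press","die","tray","jar","carriage_handle","carriage","spatula","beaker"]:
        try: L=silhouettes(q,p)
        except Exception as e: print(q,e);continue
        for l in L[:3]:
            m=l['mask'];X=P[m];X=X[~np.isnan(X[:,0])]
            print(n,q,round(l['score'],2),np.round(l['position'],0),m.sum(),np.round(np.median(X,0),3) if len(X) else '',np.round(np.percentile(X,98,axis=0),3) if len(X) else '')
E
python3 - <<'E'
import cv2
for n,(x,y,w,h) in {'top':(200,110,200,150),'scene':(120,130,160,170)}.items():
    i=cv2.imread(f'pics/{n}0.png')[y:y+h,x:x+w]
    cv2.imwrite(f'pics/{n}0z.png',cv2.resize(i,None,fx=3.5,fy=3.5,interpolation=cv2.INTER_CUBIC))
E
```

```text
top crank_grip 0.47 [152. 305.] 122 [ 0.542 -0.104  0.25 ] [ 0.558 -0.092  0.255]
top press 0.84 [159. 268.] 6124 [ 0.566 -0.01   0.025] [0.683 0.137 0.217]
top press 0.36 [164. 389.] 328 [ 0.565 -0.379  0.061] [ 0.592 -0.359  0.07 ]
top die 0.68 [228. 283.] 185 [ 0.393 -0.058  0.042] [ 0.413 -0.04   0.048]
top tray 0.96 [214. 366.] 1542 [ 0.41  -0.312  0.005] [ 0.467 -0.253  0.017]
top tray 0.58 [157. 263.] 6403 [ 0.567 -0.011  0.025] [0.688 0.138 0.216]
top jar 0.75 [164. 389.] 302 [ 0.566 -0.38   0.062] [ 0.592 -0.36   0.07 ]
top carriage_handle 0.61 [167. 252.] 1626 [0.569 0.032 0.028] [0.632 0.104 0.082]
top carriage 0.88 [164. 251.] 1585 [0.57  0.034 0.028] [0.633 0.104 0.081]
top spatula 0.95 [192. 116.] 911 [0.492 0.434 0.005] [0.555 0.46  0.023]
top beaker 0.65 [260. 138.] 559 [0.295 0.361 0.041] [0.324 0.382 0.095]
scene crank_grip 0.68 [155. 194.] 185 [ 0.55  -0.095  0.231] [ 0.561 -0.09   0.25 ]
scene foot 0.65 [210. 201.] 63 [ 0.567 -0.037  0.096] [ 0.583 -0.03   0.214]
scene press 0.78 [239. 198.] 6814 [ 0.598 -0.005  0.027] [0.687 0.148 0.219]
scene die 0.69 [209. 254.] 236 [ 0.4   -0.045  0.032] [ 0.415 -0.037  0.045]
scene die 0.61 [221. 200.] 376 [ 0.57  -0.029  0.065] [ 0.592 -0.023  0.087]
scene tray 0.79 [178. 219.] 544 [ 0.399 -0.31   0.005] [ 0.523 -0.082  0.144]
scene jar 0.72 [354. 330.] 2035 [0.498 0.436 0.003] [0.557 0.46  0.02 ]
scene jar 0.21 [241. 199.] 6832 [ 0.598 -0.006  0.027] [0.688 0.149 0.218]
scene carriage_handle 0.73 [250. 211.] 1702 [0.59  0.05  0.027] [0.636 0.111 0.079]
scene carriage 0.73 [210. 207.] 58 [ 0.566 -0.035  0.094] [ 0.58  -0.015  0.199]
scene carriage 0.68 [246. 210.] 1665 [0.59  0.05  0.027] [0.634 0.111 0.079]
scene spatula 0.89 [352. 327.] 1912 [0.498 0.437 0.003] [0.556 0.459 0.02 ]
scene beaker 0.79 [274. 380.] 1354 [0.301 0.358 0.061] [0.327 0.386 0.09 ]
scene beaker 0.72 [241. 199.] 6906 [ 0.598 -0.005  0.027] [0.689 0.149 0.218]
```

View pics/top0z.png

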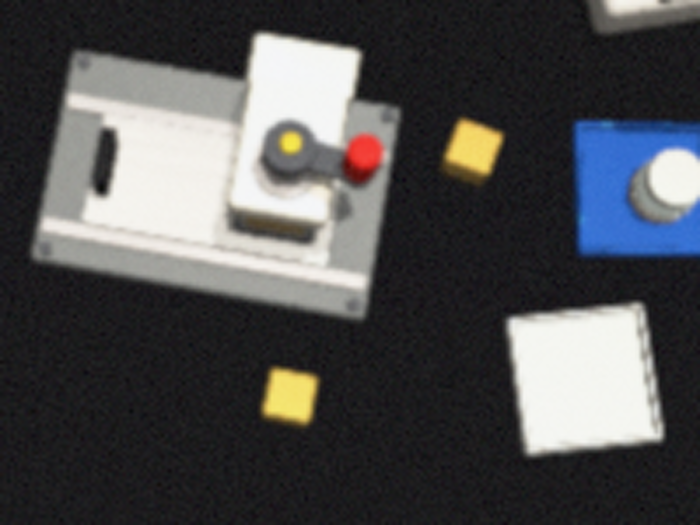

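View pics/scene0z.png

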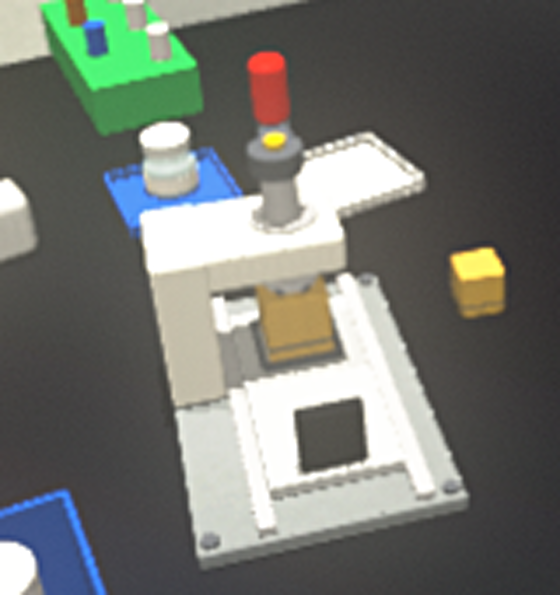

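Run:
```python
from h import *
p=pickle.load(open('pics/top0.pkl','rb'));P=cloud(p)
z=lambda a:(np.array(a)+0.5)/3.5-0.5+np.array([200,110])
c=atz(p,z([(75,50),(400,107),(365,318),(35,262)]),.015);print(c)
for n in ['top','scene']:
    p=pickle.load(open(f'pics/{n}0.pkl','rb'));P=cloud(p);F=p['frame'].astype(int)
    red=(F[...,0]>150)&(F[...,1]<60)&(F[...,2]<60)&(P[...,2]>.18)
    yel=(F[...,0]>170)&(F[...,1]>150)&(F[...,2]<110)&(P[...,2]>.18)
    for nm,m in (('red',red),('yel',yel)):
        X=P[m];print(n,nm,m.sum(),X.mean(0).round(4),X.min(0).round(3),X.max(0).round(3), np.percentile(X[:,2],[50,90,98]))
        if nm=='red':
            T=X[X[:,2]>np.percentile(X[:,2],95)-.004];print(' top mid',(T.max(0)+T.min(0))/2, len(T))
# rectangle fit from cloud: base plate z .010-.020
ps=[]
for n in ['top','scene']:
    p=pickle.load(open(f'pics/{n}0.pkl','rb'));P=cloud(p)
    m=(abs(P[...,2]-.015)<.004)&(P[...,0]>.42)&(P[...,0]<.75)&(P[...,1]>-.2)&(P[...,1]<.22)
    m=cv2.morphologyEx(m.astype(np.uint8),cv2.MORPH_OPEN,np.ones((3,3)))>0
    r=cv2.minAreaRect(P[m][:,:2].astype(np.float32)*1000);print(n,r)
    # tray
    if n=='top':
      m=(P[...,2]>.002)&(P[...,2]<.025)&(P[...,0]>.3)&(P[...,0]<.5)&(P[...,1]>-.4)&(P[...,1]<-.2)&(p['frame'].min(-1)>120)
      print('tray',m.sum(),cv2.minAreaRect(P[m][:,:2].astype(np.float32)*1000),np.percentile(P[m][:,2],[10,50,98]))
    hm=(P[...,2]>.070)&(P[...,2]<.09)&(P[...,1]>.06)&(P[...,1]<.16)&(P[...,0]>.5)&(P[...,0]<.65)
    print('handle',hm.sum(),P[hm].mean(0),cv2.minAreaRect(P[hm][:,:2].astype(np.float32)*1000))
    hm=(P[...,2]>.135)&(P[...,2]<.15)&(P[...,1]>-.2)&(P[...,1]<.16)&(P[...,0]>.45)&(P[...,0]<.75)
    print('head',hm.sum(),cv2.minAreaRect(P[hm][:,:2].astype(np.float32)*1000))
```

```text
[[ 0.70432671  0.12226075  0.015     ]
 [ 0.64922863 -0.16169467  0.015     ]
 [ 0.46249643 -0.12565628  0.015     ]
 [ 0.51445873  0.15643365  0.015     ]]
top red 29 [ 0.5399 -0.1012  0.2499] [ 0.532 -0.113  0.244] [ 0.553 -0.092  0.254] [0.2500064  0.25220951 0.25353656]
 top mid [ 0.54306549 -0.10207234  0.25154239] 19
top yel 30 [ 0.5629 -0.0529  0.2121] [ 0.556 -0.059  0.206] [ 0.57  -0.046  0.217] [0.21206372 0.21565989 0.21647471]<stdin>:10: RuntimeWarning: Mean of empty slice.
  ret = um.true_divide(
Traceback (most recent call last):
ValueError: zero-size array to reduction operation minimum which has no identity
```

Run:
```python
from h import *
p=pickle.load(open('pics/top0.pkl','rb'))
z=lambda a:(np.array(a)+0.5)/3.5-0.5+np.array([200,110])
print('pin',atz(p,z([(290,142)]),.214),'knobtop',atz(p,z([(366,153)]),.25))
print('handle',atz(p,z([(105,158)]),.079))
s=pickle.load(open('pics/scene0.pkl','rb'))
zs=lambda a:(np.array(a)+0.5)/3.5-0.5+np.array([120,130])
print('pin s',atz(s,zs([(274,140)]),.214),'knobtop',atz(s,zs([(267,60)]),.25))
for p_,n in ((p,'top'),(s,'scene')):
    P=cloud(p_);F=p_['frame'].astype(int)
    for nm,m in (('red',(F[...,0]>130)&(F[...,1]<90)&(F[...,2]<90)),('yel',(F[...,0]>140)&(F[...,1]>120)&(F[...,2]<120))):
        m&=(P[...,2]>.17)&(P[...,0]<.7)&(P[...,0]>.45)
        v,u=np.nonzero(m);X=P[m];print(n,nm,m.sum(),u.mean(),v.mean(),X.mean(0).round(4) if len(X) else '',np.percentile(X[:,2],[2,50,98]) if len(X) else '')
P=cloud(p);
m=(P[...,2]>.002)&(P[...,2]<.025)&(P[...,0]>.3)&(P[...,0]<.5)&(P[...,1]>-.4)&(P[...,1]<-.2)&(p['frame'].min(-1)>120)
print('tray',m.sum(),cv2.minAreaRect(P[m][:,:2].astype(np.float32)*1000),np.percentile(P[m][:,2],[10,50,98]))
print('tray corners z.014',atz(p,z([(507,317),(643,304),(664,441),(527,455)]),.014).round(4).tolist())
for n,q in (('top',p),('scene',s)):
    P=cloud(q)
    hm=(P[...,2]>.135)&(P[...,2]<.155)&(P[...,1]>-.2)&(P[...,1]<.16)&(P[...,0]>.45)&(P[...,0]<.75)
    print('head',n,hm.sum(),cv2.minAreaRect(P[hm][:,:2].astype(np.float32)*1000))
    hm=(P[...,2]>.196)&(P[...,2]<.225)&(P[...,1]>-.2)&(P[...,1]<.16)&(P[...,0]>.45)&(P[...,0]<.75)
    print('hub/arm z',np.percentile(P[hm][:,2],[5,25,50,75,95]).round(4))
```

```text
pin [[ 0.56282256 -0.05247367  0.214     ]] knobtop [[ 0.54381607 -0.10540651  0.25      ]]
handle [[0.58865217 0.09301517 0.079     ]]
pin s [[ 0.56623469 -0.04617459  0.214     ]] knobtop [[ 0.54664943 -0.10418807  0.25      ]]
top red 79 303.69620253164555 153.55696202531647 [ 0.5432 -0.104   0.2505] [0.2410099  0.25133389 0.25542215]
top yel 42 283.4761904761905 150.1904761904762 [ 0.5635 -0.0551  0.2119] [0.20439971 0.21162716 0.22271797]
scene red 186 196.66666666666666 155.11290322580646 [ 0.5496 -0.0962  0.2296] [0.20235241 0.23107716 0.24981727]
scene yel 26 197.92307692307693 170.19230769230768 [ 0.5652 -0.0501  0.2103] [0.20541413 0.21143804 0.21387318]
tray 1253 ((410.1961975097656, -313.04791259765625), (118.95523834228516, 120.23285675048828), 5.289105415344238) [0.00295608 0.00616365 0.01768436]
tray corners z.014 [[0.4622, -0.2471, 0.014], [0.4722, -0.3639, 0.014], [0.3547, -0.3746, 0.014], [0.3441, -0.2587, 0.014]]
head top 1198 ((594.7908935546875, -58.615150451660156), (84.6821517944336, 144.80029296875), 77.9765853881836)
hub/arm z [0.198  0.2025 0.2058 0.2089 0.2149]
head scene 964 ((595.7393188476562, -57.85784912109375), (87.85414123535156, 145.5748291015625), 79.12831115722656)
hub/arm z [0.1976 0.2018 0.206  0.2114 0.2213]
```

```bash
cat >> h.py <<'E'
def Rm(s): return R.from_euler('xyz',s['tool_rot']).as_matrix()
def goal(s,pos,yaw_y):
    """tool down, jaw dir (tool y) at world angle yaw_y. returns shift, rotvec in tool axes"""
    M=Rm(s);x=np.array([0,0,-1.]);best=None
    for a in (yaw_y,yaw_y+np.pi):
        y=np.array([np.cos(a),np.sin(a),0]);N=np.c_[x,y,np.cross(x,y)]
        rv=R.from_matrix(M.T@N).as_rotvec()
        if best is None or np.linalg.norm(rv)<np.linalg.norm(best): best=rv
    return M.T@(np.array(pos)-s['tool_pos']),best
AX=np.array([.5625,-.0530]);YAW=-.19
UX=np.array([np.cos(YAW),np.sin(YAW)]);UY=np.array([-np.sin(YAW),np.cos(YAW)])
E
python3 - <<'E'
from h import *
from plant import *
s=read_state();print(Rm(s).round(4))
print(goal(s,[.544,-.105,.30],YAW+np.pi/2), goal(s,[.544,-.105,.30],YAW))
# forearm check
print('pads yaw',np.degrees(np.arctan2(Rm(s)[1,1],Rm(s)[0,1])))
E
```

```text
[[-0.      0.3343  0.9425]
 [ 0.      0.9425 -0.3343]
 [-1.      0.     -0.    ]]
(array([-0.06870612, -0.54208839,  0.54788009]), array([-1.50848622e-01, -2.52011357e-05, -1.19180681e-05])) (array([-0.06870612, -0.54208839,  0.54788009]), array([ 1.41994770e+00, -2.85621249e-05,  1.02209260e-05]))
pads yaw 70.47081250883929
```

>>> servo_tool(
  commands=[
    [0.3, -0.07, -0.1, 0.1, -0.15, 0, 0],
    [0.3, -0.07, -0.2, 0.2, -0.15, 0, 0],
    [0.3, -0.07, -0.542, 0.548, -0.15, 0, 0],
    [0.3, -0.07, -0.542, 0.548, -0.15, 0, 0],
    [0.3, -0.07, -0.542, 0.548, -0.15, 0, 0],
    [0.3, -0.07, -0.542, 0.548, -0.15, 0, 0],
    [0.3, -0.07, -0.542, 0.548, -0.15, 0, 0],
    [0.3, -0.07, -0.542, 0.548, -0.15, 0, 0],
    [0.3, -0.07, -0.542, 0.548, -0.15, 0, 0],
    [0.3, -0.07, -0.542, 0.548, -0.15, 0, 0],
    [0.3, -0.07, -0.542, 0.548, -0.15, 0, 0],
    [0.3, -0.07, -0.542, 0.548, -0.15, 0, 0],
    [0.3, -0.07, -0.542, 0.548, -0.15, 0, 0],
    [0.3, -0.07, -0.542, 0.548, -0.15, 0, 0],
    [0.3, -0.07, -0.542, 0.548, -0.15, 0, 0],
    [0.3, -0.07, -0.542, 0.548, -0.15, 0, 0],
  ],
  grip_force=50,
)

```text
t: 3.15
tool_pos: [0.5435, -0.1035, 0.3013]
tool_rot: [2.601, 1.57, 2.412]
ft_force: [0.2, -0.1, 0.0]
gripper_width: 0.0555
```

Run:
```python
from h import *
from plant import *
s=read_state();print(s['t'],s['tool_pos'],s['gripper_width'],s['ft_force'])
for n in ['wrist','scene']:
    p=snapshot(n);pickle.dump(p,open(f'pics/{n}1.pkl','wb'));cv2.imwrite(f'pics/{n}1.png',p['frame'][:,:,::-1])
    F=p['frame'].astype(int);P=cloud(p)
    for nm,m in (('red',(F[...,0]>130)&(F[...,1]<90)&(F[...,2]<90)),('yel',(F[...,0]>140)&(F[...,1]>120)&(F[...,2]<120))):
        m&=(P[...,2]>.17)&(P[...,0]<.7)&(P[...,0]>.45)
        v,u=np.nonzero(m);X=P[m];print(n,nm,m.sum(),u.mean(),v.mean(),X.mean(0).round(4) if len(X) else '',np.percentile(X[:,2],[2,50,98]) if len(X) else '')
        if len(u): print(' z.25' if nm=='red' else ' z.213',atz(p,[[u.mean(),v.mean()]],.25 if nm=='red' else .213))
```

```text
3.15 [ 0.54347756 -0.10348042  0.30134989] 0.05554515536007556 [ 0.19700405 -0.08137539  0.02479391]
wrist red 421 254.02850356294536 211.89548693586698 [ 0.5455 -0.1073  0.2508] [0.24947554 0.25079866 0.25225064]
 z.25 [[ 0.54577445 -0.10734787  0.25      ]]
wrist yel 152 313.13157894736844 203.85526315789474 [ 0.564  -0.055   0.2123] [0.21108622 0.21232165 0.21387176]
 z.213 [[ 0.56373421 -0.0551127   0.213     ]]
scene red 185 196.5837837837838 155.1945945945946 [ 0.55   -0.0959  0.2296] [0.20154104 0.23077472 0.25009481]
 z.25 [[ 0.56262536 -0.05546987  0.25      ]]
scene yel 55 190.8 110.6 [ 0.5619 -0.0651  0.3541] [0.20580264 0.48987996 0.49681113]
 z.213 [[ 0.43016572 -0.49005826  0.213     ]]
```

View pics/wrist1.png

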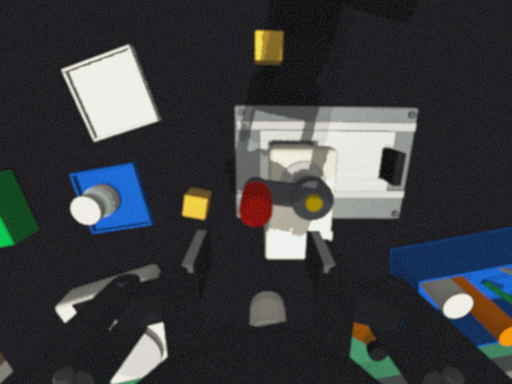

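View pics/scene1.png

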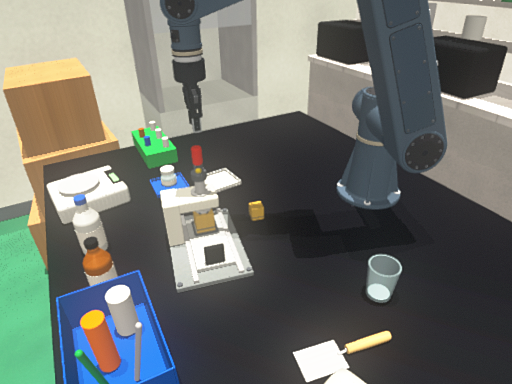

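>>> servo_tool(
  commands=[
    [0.3, 0.045, -0.0024, 0.002, 0, 0, 0],
    [0.3, 0.088, -0.0024, 0.002, 0, 0, 0],
    [0.3, 0.088, -0.0024, 0.002, 0, 0, 0],
    [-0.5, 0.088, -0.0024, 0.002, 0, 0, 0],
    [-0.5, 0.088, -0.0024, 0.002, 0, 0, 0],
    [-0.5, 0.088, -0.0024, 0.002, 0, 0, 0],
    [-0.5, 0.088, -0.0024, 0.002, 0, 0, 0],
  ],
  grip_force=40,
)

```text
t: 4.12
tool_pos: [0.5468, -0.1064, 0.2157]
tool_rot: [0.052, 1.566, -0.137]
ft_force: [0.2, 2.6, 6.0]
gripper_width: 0.0268
```

Run:
```python
from h import *
from plant import *
s=read_state();print(s['tool_pos'],s['gripper_width'],s['ft_force'])
p=pickle.load(open('pics/wrist1.pkl','rb'));P=cloud(p)
d=np.hypot(P[...,0]-.564,P[...,1]+.055)
for a,b in((0,.004),(.004,.008),(.01,.014),(.014,.018),(.018,.022)):
    m=(d>=a)&(d<b)&(P[...,2]>.19);print(a,m.sum(),np.percentile(P[m][:,2],[10,50,90]).round(4))
# arm
q=np.array([.5455,-.107])*.55+.45*np.array([.564,-.055]);m=np.hypot(P[...,0]-q[0],P[...,1]-q[1])<.005;print('arm',P[m][:,2])
p=snapshot('wrist');cv2.imwrite('pics/w2.png',p['frame'][:,:,::-1])
```

```text
[ 0.54675404 -0.10637135  0.21572608] 0.026807200347940013 [0.21056535 2.63046878 5.99840338]
0 612 [0.36   0.3704 0.3796]
0.004 1022 [0.2121 0.3635 0.381 ]
0.01 943 [0.2056 0.3598 0.3836]
0.014 1258 [0.2056 0.3604 0.3896]
0.018 1846 [0.2039 0.358  0.3872]
arm [0.1439622  0.1443978  0.14510449 0.14475729 0.1447917  0.1438887
 0.14460411 0.14447654 0.14361542 0.14436967 0.14584956 0.14550362
 0.14451403 0.14386352 0.14311601 0.14371113 0.14556929 0.14446879
 0.14509488 0.14579132 0.14494214 0.14435634 0.14533233 0.1437071
 0.1432525  0.14423743 0.14404653 0.14572319 0.1459394  0.14428729
 0.14735982 0.14477808 0.14477725 0.14524856 0.14514537 0.14422738
 0.14416139 0.1446076  0.14844852 0.14923606 0.14429672 0.14444137
 0.14872995 0.20016414 0.1990172  0.19948395 0.20044107 0.20009928
 0.19982237 0.20001852 0.19959728 0.19963349 0.20060654 0.19959256
 0.20027201 0.20010127 0.20074403 0.19991098 0.20080155 0.19894322
 0.19945103 0.2006643  0.19949441 0.19893738 0.19990684 0.19954856
 0.19998865 0.20027114 0.19997163 0.19897779 0.20040523 0.19976504
 0.19955612 0.20030514 0.19960528 0.19985435 0.19998909 0.19960637
 0.19986998 0.20048276 0.19991143 0.19939957 0.19966285 0.20003397
 0.20074203 0.20076217 0.20005403 0.19996148 0.1995824  0.19985646
 0.20030721 0.19968408 0.20004188 0.19927216 0.19947877 0.19884691
 0.20042681 0.19979821 0.20036999 0.1996313  0.19986901 0.2000366
 0.20030283 0.20093639 0.20068181 0.20119074 0.20015178 0.19945426
 0.20109191 0.20146855 0.20090134 0.19936532 0.20079339 0.20120945
 0.2001462  0.2008717  0.20050451 0.19992316 0.19986681 0.20077315]
```

View pics/w2.png

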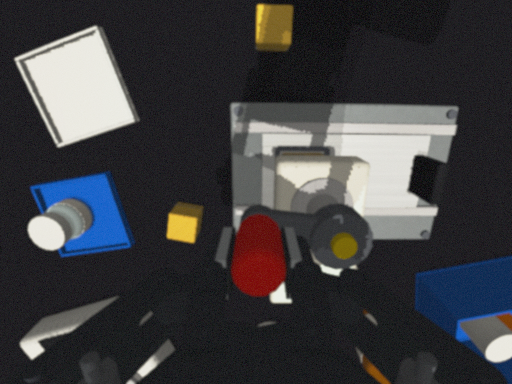

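```bash
cat >> h.py <<'E'
def arc(s,C,th0,ths,z0=None,r=.055,n0=None):
    """commanded knob angles th (clockwise from current angle)"""
    M=Rm(s);d=s['tool_pos'][:2]-C;phi=np.arctan2(d[1],d[0]);print('phi',phi,'r',np.hypot(*d))
    out=[]
    for t in ths:
        X=np.array([C[0]+r*np.cos(phi-t),C[1]+r*np.sin(phi-t),s['tool_pos'][2]+.0015*t])
        out.append((M.T@(X-s['tool_pos'])).round(4).tolist())
    return out
E
python3 - <<'E'
from h import *
from plant import *
s=read_state()
print(Rm(s).round(3))
for r in arc(s,np.array([.5632,-.054]),0,np.arange(.2,2.41,.2)): print(r)
E
```

```text
[[ 0.004  0.188  0.982]
 [-0.001  0.982 -0.188]
 [-1.     0.     0.004]]
phi -1.8756481192609413 r 0.05489087434478701
[-0.0003, 0.0022, -0.0107]
[-0.0007, 0.0067, -0.0208]
[-0.001, 0.013, -0.0297]
[-0.0014, 0.021, -0.0373]
[-0.0017, 0.0303, -0.0431]
[-0.002, 0.0406, -0.0469]
[-0.0023, 0.0515, -0.0486]
[-0.0026, 0.0625, -0.0481]
[-0.0029, 0.0731, -0.0454]
[-0.0032, 0.083, -0.0407]
[-0.0034, 0.0918, -0.0341]
[-0.0037, 0.0991, -0.0259]
```

>>> servo_tool(
  commands=[
    [-0.5, -0.0003, 0.0022, -0.0107, 0, 0, 0],
    [-0.5, -0.0007, 0.0067, -0.0208, 0, 0, 0],
    [-0.5, -0.001, 0.013, -0.0297, 0, 0, 0],
    [-0.5, -0.0014, 0.021, -0.0373, 0, 0, 0],
    [-0.5, -0.0017, 0.0303, -0.0431, 0, 0, 0],
    [-0.5, -0.002, 0.0406, -0.0469, 0, 0, 0],
    [-0.5, -0.0023, 0.0515, -0.0486, 0, 0, 0],
    [-0.5, -0.0026, 0.0625, -0.0481, 0, 0, 0],
    [-0.5, -0.0029, 0.0731, -0.0454, 0, 0, 0],
    [-0.5, -0.0032, 0.083, -0.0407, 0, 0, 0],
    [-0.5, -0.0034, 0.0918, -0.0341, 0, 0, 0],
    [-0.5, -0.0037, 0.0991, -0.0259, 0, 0, 0],
  ],
  grip_force=40,
)

```text
t: 5.68
tool_pos: [0.5356, -0.0067, 0.2192]
tool_rot: [-2.123, 1.562, -2.31]
ft_force: [-9.6, -9.3, 4.1]
gripper_width: 0.0268
```

```bash
cat > st.py <<'E'
from h import *
from plant import *
import sys
n=sys.argv[1]
s=read_state();C=np.array([.5632,-.054]);d=s['tool_pos'][:2]-C
ph=np.arctan2(d[1],d[0]);t=np.array([np.sin(ph),-np.cos(ph)]);rad=d/np.hypot(*d)
print('t',s['t'],'pos',s['tool_pos'].round(4),'w',s['gripper_width'].round(4),'r',np.hypot(*d).round(4),'phi',ph.round(3),'F tang(cw)',(s['ft_force'][:2]@t).round(2),'F rad',(s['ft_force'][:2]@rad).round(2),'Fz',s['ft_force'][2].round(2))
p=snapshot('wrist');pickle.dump(p,open(f'pics/{n}.pkl','wb'));cv2.imwrite(f'pics/{n}.png',p['frame'][:,:,::-1])
F=p['frame'].astype(int);P=cloud(p);D=np.hypot(P[...,0]-C[0],P[...,1]-C[1])
pm=(F[...,0]>100)&(F[...,0]>2*F[...,2])&(F[...,1]>.6*F[...,0])&(D<.015)&(P[...,2]<.25)&(P[...,2]>.19)
hm=(D<.019)&(D>.011)&(F.max(-1)-F.min(-1)<40)&(P[...,2]<.25)&(P[...,2]>.195)
if pm.sum(): print('pin',pm.sum(),np.median(P[pm],0).round(4))
if hm.sum(): print('hub',hm.sum(),np.median(P[hm][:,2]).round(4))
if len(sys.argv)>2:
    for r in arc(s,C,0,eval(sys.argv[2])): print(r)
E
python3 st.py w3 'np.arange(.2,1.65,.2)'
```

```text
Traceback (most recent call last):
  File "st.py", line 7, in <module>
    print('t',s['t'],'pos',s['tool_pos'].round(4),'w',s['gripper_width'].round(4),'r',np.hypot(*d).round(4),'phi',ph.round(3),'F tang(cw)',(s['ft_force'][:2]@t).round(2),'F rad',(s['ft_force'][:2]@rad).round(2),'Fz',s['ft_force'][2].round(2))
                                                      ^^^^^^^^^^^^^^^^^^^^^^^^
AttributeError: 'float' object has no attribute 'round'
```

```bash
sed -i "s/s\['gripper_width'\].round(4)/s['gripper_width']/" st.py
python3 st.py w3 'np.arange(.2,1.65,.2)'
```

```text
t 5.675 pos [ 0.5356 -0.0067  0.2192] w 0.026829846451696077 r 0.0547 phi 2.099 F tang(cw) -12.96 F rad -3.22 Fz 4.09
hub 310 0.2092
phi 2.098978174679119 r 0.054715111469470196
[-0.0004, 0.0066, 0.0088]
[-0.0008, 0.011, 0.0188]
[-0.0011, 0.0133, 0.0295]
[-0.0015, 0.0135, 0.0405]
[-0.0018, 0.0115, 0.0513]
[-0.0021, 0.0074, 0.0615]
[-0.0024, 0.0013, 0.0707]
[-0.0027, -0.0065, 0.0784]
```

View pics/w3.png

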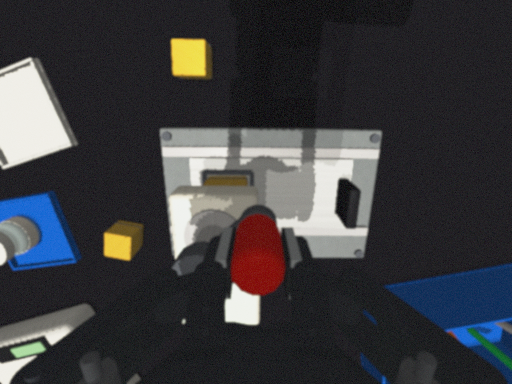

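>>> servo_tool(
  commands=[
    [-0.5, -0.0004, 0.0066, 0.0088, 0, 0, 0],
    [-0.5, -0.0008, 0.011, 0.0188, 0, 0, 0],
    [-0.5, -0.0011, 0.0133, 0.0295, 0, 0, 0],
    [-0.5, -0.0015, 0.0135, 0.0405, 0, 0, 0],
    [-0.5, -0.0018, 0.0115, 0.0513, 0, 0, 0],
    [-0.5, -0.0021, 0.0074, 0.0615, 0, 0, 0],
  ],
)

```text
t: 6.48
tool_pos: [0.5938, -0.0077, 0.2208]
tool_rot: [-2.958, 1.556, 3.138]
ft_force: [-11.3, 3.7, 5.4]
gripper_width: 0.027
```

```bash
python3 st.py w4 'np.arange(.15,1.,.15)'
```

```text
t 6.475 pos [ 0.5938 -0.0077  0.2208] w 0.027015244007591394 r 0.0555 phi 0.986 F tang(cw) -11.45 F rad -3.14 Fz 5.43
pin 480 [ 0.5637 -0.0542  0.2121]
hub 1836 0.2109
phi 0.9859236592577857 r 0.05549325859517277
[-0.0003, -0.0042, 0.0071]
[-0.0006, -0.009, 0.0138]
[-0.0009, -0.0148, 0.0197]
[-0.0012, -0.0213, 0.0247]
[-0.0015, -0.0286, 0.0287]
[-0.0017, -0.0363, 0.0315]
```

View pics/w4.png

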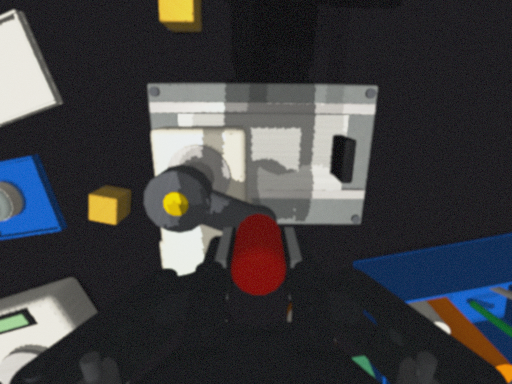

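>>> servo_tool(
  commands=[
    [-0.5, -0.0003, -0.0042, 0.0071, 0, 0, 0],
    [-0.5, -0.0006, -0.009, 0.0138, 0, 0, 0],
    [-0.5, -0.0009, -0.0148, 0.0197, 0, 0, 0],
    [-0.5, -0.0012, -0.0213, 0.0247, 0, 0, 0],
    [-0.5, -0.0015, -0.0286, 0.0287, 0, 0, 0],
    [-0.5, -0.0017, -0.0363, 0.0315, 0, 0, 0],
  ],
)

```text
t: 7.28
tool_pos: [0.6184, -0.0461, 0.2222]
tool_rot: [2.926, 1.555, 2.738]
ft_force: [-3.4, 11.4, 1.4]
gripper_width: 0.0268
```

```bash
python3 st.py w5 'np.arange(.15,1.,.15)'
```

```text
t 7.275 pos [ 0.6184 -0.0461  0.2222] w 0.02675524258809189 r 0.0557 phi 0.142 F tang(cw) -11.79 F rad -1.77 Fz 1.4
pin 497 [ 0.564  -0.0543  0.2123]
hub 2212 0.2123
phi 0.1416871028111106 r 0.055744375592385785
[-0.0003, -0.0082, 0.0014]
[-0.0005, -0.0164, 0.0022]
[-0.0008, -0.0246, 0.0018]
[-0.001, -0.0327, 0.0002]
[-0.0012, -0.0405, -0.0026]
[-0.0014, -0.0477, -0.0065]
```

>>> servo_tool(
  commands=[
    [-0.5, -0.0003, -0.0082, 0.0014, 0, 0, 0],
    [-0.5, -0.0005, -0.0164, 0.0022, 0, 0, 0],
    [-0.5, -0.0008, -0.0246, 0.0018, 0, 0, 0],
  ],
)

```text
t: 7.7
tool_pos: [0.6161, -0.0713, 0.2228]
tool_rot: [2.973, 1.556, 2.786]
ft_force: [0.5, 2.5, -3.5]
gripper_width: 0.0265
```

```bash
python3 st.py w6 'np.arange(.15,1.,.15)'
```

```text
t 7.7 pos [ 0.6161 -0.0713  0.2228] w 0.026466600762187757 r 0.0557 phi -0.315 F tang(cw) -2.54 F rad -0.26 Fz -3.49
hub 2241 0.213
phi -0.3151581189415147 r 0.05565802144840303
[-0.0002, -0.008, -0.0023]
[-0.0004, -0.0157, -0.0052]
[-0.0006, -0.0229, -0.0091]
[-0.0008, -0.0295, -0.0142]
[-0.0009, -0.0352, -0.0201]
[-0.0011, -0.04, -0.0268]
```

Run:
```python
from h import *
from plant import *
s=read_state()
for r in arc(s,np.array([.5632,-.054]),0,[.2,.4,.6,.8,1.,1.2,1.35]): print(r)
```

```text
phi -0.3496844642942059 r 0.05566822429592498
[-0.0002, -0.0105, -0.0035]
[-0.0005, -0.0203, -0.0084]
[-0.0007, -0.029, -0.0152]
[-0.0008, -0.0361, -0.0235]
[-0.001, -0.0415, -0.0331]
[-0.0011, -0.0448, -0.0436]
[-0.0012, -0.0459, -0.0517]
```

>>> servo_tool(
  commands=[
    [-0.5, -0.0002, -0.0105, -0.0035, 0, 0, 0],
    [-0.5, -0.0005, -0.0203, -0.0084, 0, 0, 0],
    [-0.5, -0.0007, -0.029, -0.0152, 0, 0, 0],
    [-0.5, -0.0008, -0.0361, -0.0235, 0, 0, 0],
    [-0.5, -0.001, -0.0415, -0.0331, 0, 0, 0],
    [-0.5, -0.0011, -0.0448, -0.0436, 0, 0, 0],
    [-0.5, -0.0012, -0.0459, -0.0517, 0, 0, 0],
    [-0.5, -0.0012, -0.0459, -0.0517, 0, 0, 0],
  ],
)

```text
t: 8.75
tool_pos: [0.5549, -0.1083, 0.225]
tool_rot: [-3.126, 1.554, 2.969]
ft_force: [-0.7, 0.8, -1.7]
gripper_width: 0.0269
```

```bash
python3 st.py w7
```

```text
t 8.75 pos [ 0.5549 -0.1083  0.225 ] w 0.026949531882648616 r 0.0549 phi -1.722 F tang(cw) 0.77 F rad -0.69 Fz -1.67
hub 1659 0.215
```

>>> servo_tool(
  commands=[
    [0.4, 0, 0, 0, 0, 0, 0],
    [0.4, 0, 0, 0, 0, 0, 0],
    [0.4, -0.03, 0, 0, 0, 0, 0],
    [0.4, -0.09, 0, 0, 0, 0, 0],
    [0.4, -0.09, 0.1, 0, 0, 0, 0],
    [0.4, -0.09, 0.1, 0, 0, 0, 0],
    [0.4, -0.09, 0.1, 0, 0, 0, 0],
    [0.4, -0.09, 0.1, 0, 0, 0, 0],
  ],
)

```text
t: 9.8
tool_pos: [0.5755, -0.0108, 0.3149]
tool_rot: [-3.077, 1.554, 3.019]
ft_force: [-1.0, -1.1, -0.1]
gripper_width: 0.0599
```

```bash
python3 st.py w8
python3 - <<'E'
from h import *
from plant import *
p=pickle.load(open('pics/w8.pkl','rb'));P=cloud(p);t=snapshot('top');cv2.imwrite('pics/t8.png',t['frame'][:,:,::-1])
hm=(P[...,2]>.072)&(P[...,2]<.084)&(P[...,1]>.06)&(P[...,1]<.15)&(P[...,0]>.54)&(P[...,0]<.64)
print('handle',hm.sum(),P[hm].mean(0),cv2.minAreaRect(P[hm][:,:2].astype(np.float32)*1000))
m=(abs(P[...,2]-.015)<.004)&(P[...,0]>.42)&(P[...,0]<.75)&(P[...,1]>-.2)&(P[...,1]<.22)
m=cv2.morphologyEx(m.astype(np.uint8),cv2.MORPH_OPEN,np.ones((3,3)))>0
print(cv2.minAreaRect(P[m][:,:2].astype(np.float32)*1000))
s=read_state();print(goal(s,[.590,.0935,.20],YAW+np.pi/2))
E
```

```text
t 9.8 pos [ 0.5755 -0.0108  0.3149] w 0.059913036159067574 r 0.0449 phi 1.294 F tang(cw) -0.69 F rad -1.33 Fz -0.14
hub 782 0.2151
handle 338 [0.59264429 0.09163783 0.07823497] ((593.62158203125, 92.17807006835938), (14.20706844329834, 49.506839752197266), 78.85420989990234)
((584.347412109375, -1.8152618408203125), (289.7727966308594, 189.0735626220703), 78.87149047851562)
(array([ 0.11478282,  0.10589475, -0.00345893]), array([ 0.00141691, -0.01657621,  0.00076081]))
```

View pics/w8.png

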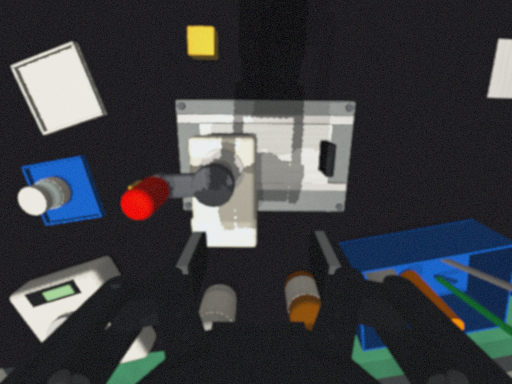

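Run:
```python
from h import *
from plant import *
s=read_state();print(goal(s,[.5925,.0925,.20],YAW+np.pi/2),goal(s,[.5925,.0925,.046],YAW+np.pi/2))
```

```text
(array([ 0.11473939,  0.10538113, -0.00081615]), array([ 0.00141691, -0.01657621,  0.00076081])) (array([0.26871819, 0.10549648, 0.00173655]), array([ 0.00141691, -0.01657621,  0.00076081]))
```

>>> servo_tool(
  commands=[
    [0.1, 0, 0.055, 0, 0, -0.0166, 0],
    [0.0, 0.02, 0.105, -0.002, 0, -0.0166, 0],
    [-0.1, 0.08, 0.105, -0.001, 0, -0.0166, 0],
    [-0.1, 0.14, 0.105, 0, 0, -0.0166, 0],
    [-0.1, 0.2, 0.1055, 0.001, 0, -0.0166, 0],
    [-0.1, 0.24, 0.1055, 0.0015, 0, -0.0166, 0],
    [-0.1, 0.2685, 0.1055, 0.0017, 0, -0.0166, 0],
    [-0.1, 0.2685, 0.1055, 0.0017, 0, -0.0166, 0],
    [-0.1, 0.2685, 0.1055, 0.0017, 0, -0.0166, 0],
  ],
)

```text
t: 11.02
tool_pos: [0.5935, 0.0917, 0.0471]
tool_rot: [-0.288, 1.569, -0.478]
ft_force: [0.6, -0.4, -0.6]
gripper_width: 0.0384
```

>>> servo_tool(
  commands=[
    [-0.8, 0, 0, 0, 0, 0, 0],
    [-0.8, 0, 0, 0, 0, 0, 0],
    [-0.8, 0, 0, 0, 0, 0, 0],
    [-0.8, 0, 0, 0, 0, 0, 0],
  ],
  grip_force=40,
)

```text
t: 11.52
tool_pos: [0.5952, 0.0927, 0.0491]
tool_rot: [0.252, 1.565, 0.061]
ft_force: [1.1, 4.5, 6.6]
gripper_width: 0.013
```

```bash
python3 st.py w9;python3 - <<'E'
from h import *
from plant import *
s=read_state();print(Rm(s).round(3),s['ft_force'])
M=Rm(s);print(M.T@np.array([*(UY*.155),0]),M.T@np.array([*(np.array([.193,.981])*.155),0]))
E
```

```text
t 11.525 pos [0.5952 0.0927 0.0491] w 0.01304523714502034 r 0.1502 phi 1.356 F tang(cw) 0.1 F rad 4.59 Fz 6.61
[[ 0.006  0.189  0.982]
 [ 0.     0.982 -0.189]
 [-1.     0.002  0.006]] [1.30620823 4.96720743 6.38081952]
[ 2.42344972e-04  1.54999784e-01 -8.98805998e-05] [0.00024628 0.15496853 0.00056984]
```

View pics/w9.png

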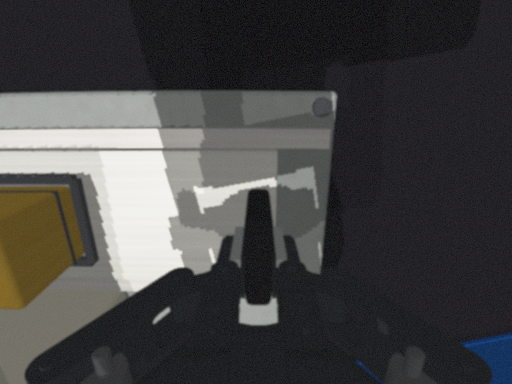

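>>> servo_tool(
  commands=[
    [-0.8, 0, 0.02, 0, 0, 0, 0],
    [-0.8, 0, 0.045, 0, 0, 0, 0],
    [-0.8, 0, 0.07, 0, 0, 0, 0],
    [-0.8, 0, 0.095, 0, 0, 0, 0],
    [-0.8, 0, 0.12, 0.0005, 0, 0, 0],
    [-0.8, 0, 0.14, 0.0005, 0, 0, 0],
    [-0.8, 0, 0.15, 0.0005, 0, 0, 0],
    [-0.8, 0, 0.15, 0.0005, 0, 0, 0],
    [-0.8, 0, 0.15, 0.0005, 0, 0, 0],
  ],
)

```text
t: 12.7
tool_pos: [0.6244, 0.2399, 0.0492]
tool_rot: [0.269, 1.564, 0.078]
ft_force: [2.4, -1.7, -3.8]
gripper_width: 0.0137
```

```bash
python3 st.py w10;python3 - <<'E'
import cv2
from plant import *
t=snapshot('top');cv2.imwrite('pics/t10.png',t['frame'][:,:,::-1])
E
```

```text
t 12.7 pos [0.6244 0.2399 0.0492] w 0.013737272524878502 r 0.3002 phi 1.365 F tang(cw) 2.71 F rad -1.22 Fz -3.77
```

View pics/t10.png

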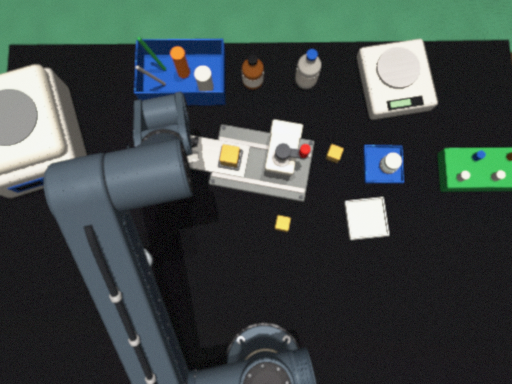

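View pics/w10.png

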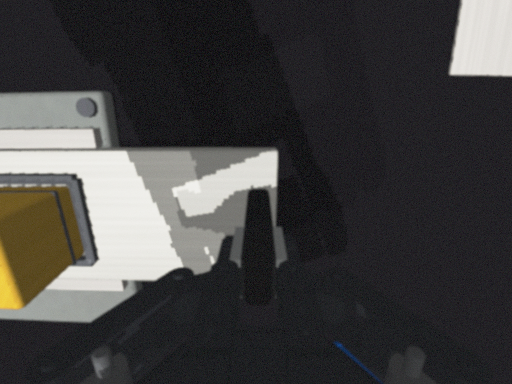

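>>> servo_tool(
  commands=[
    [0.0, 0, 0, 0, 0, 0, 0],
    [0.0, 0, 0, 0, 0, 0, 0],
    [0.2, -0.06, 0, 0, 0, 0, 0],
    [0.6, -0.12, 0, 0, 0, 0, 0],
    [1, -0.14, -0.06, 0, 0, 0, 0],
    [1, -0.15, -0.12, 0, 0, 0, 0],
    [1, -0.15, -0.12, 0, 0, 0, 0],
    [1, -0.15, -0.12, 0, 0, 0, 0],
  ],
)

```text
t: 13.8
tool_pos: [0.6006, 0.1224, 0.1993]
tool_rot: [0.418, 1.564, 0.227]
ft_force: [0.7, -0.2, -0.9]
gripper_width: 0.0857
```

```bash
python3 st.py w11;python3 - <<'E'
from h import *
from plant import *
p=pickle.load(open('pics/w11.pkl','rb'));P=cloud(p)
m=(abs(P[...,2]-.085)<.004)&(P[...,0]>.5)&(P[...,0]<.68)&(P[...,1]>.03)&(P[...,1]<.16)
print('die',m.sum(),cv2.minAreaRect(P[m][:,:2].astype(np.float32)*1000),np.median(P[m][:,2]))
hm=(P[...,2]>.072)&(P[...,2]<.084)&(P[...,1]>.2)&(P[...,1]<.3)&(P[...,0]>.54)&(P[...,0]<.68)
print('handle',hm.sum(),cv2.minAreaRect(P[hm][:,:2].astype(np.float32)*1000))
s=read_state();print(goal(s,[.5937,.0933,.045],np.pi/2-.195),goal(s,[.5937,.0933,.15],np.pi/2-.195))
E
```

```text
t 13.8 pos [0.6006 0.1224 0.1993] w 0.08572156740229843 r 0.1803 phi 1.362 F tang(cw) 0.7 F rad -0.05 Fz -0.85
hub 1 0.1957
die 2418 ((593.2078247070312, 92.76344299316406), (50.93029022216797, 51.507537841796875), 79.82833862304688) 0.08460742970101351
handle 631 ((621.341064453125, 239.690673828125), (13.749791145324707, 48.10774230957031), 78.7413330078125)
(array([ 0.15384016, -0.03083496, -0.00207141]), array([ 0.00470329,  0.00620939, -0.00270773])) (array([ 0.04884257, -0.03055219, -0.00141876]), array([ 0.00470329,  0.00620939, -0.00270773]))
```

View pics/w11.png

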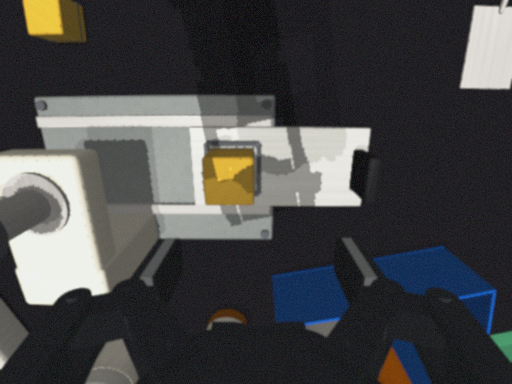

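>>> servo_tool(
  commands=[
    [1, 0.03, -0.031, -0.0015, 0.0047, 0.006, -0.003],
    [1, 0.08, -0.031, -0.002, 0.0047, 0.006, -0.003],
    [1, 0.12, -0.031, -0.002, 0.0047, 0.006, -0.003],
    [1, 0.154, -0.031, -0.002, 0.0047, 0.006, -0.003],
    [1, 0.154, -0.031, -0.002, 0.0047, 0.006, -0.003],
    [1, 0.154, -0.031, -0.002, 0.0047, 0.006, -0.003],
    [0.0, 0.154, -0.031, -0.002, 0.0047, 0.006, -0.003],
    [0.0, 0.154, -0.031, -0.002, 0.0047, 0.006, -0.003],
    [0.0, 0.154, -0.031, -0.002, 0.0047, 0.006, -0.003],
    [0.0, 0.154, -0.031, -0.002, 0.0047, 0.006, -0.003],
    [0.0, 0.154, -0.031, -0.002, 0.0047, 0.006, -0.003],
  ],
  grip_force=50,
)

```text
t: 15.22
tool_pos: [0.5947, 0.093, 0.0466]
tool_rot: [-0.024, 1.568, -0.218]
ft_force: [-0.9, 0.0, 6.0]
gripper_width: 0.0514
```

```bash
python3 st.py w12
```

```text
t 15.225 pos [0.5947 0.093  0.0466] w 0.05137640982040217 r 0.1503 phi 1.359 F tang(cw) -0.85 F rad -0.15 Fz 5.96
```

View pics/w12.png

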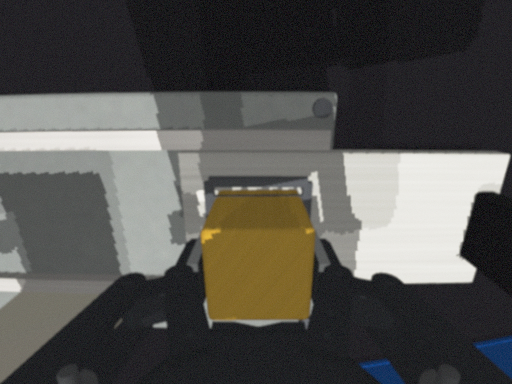

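>>> servo_tool(
  commands=[
    [-0.1, -0.01, 0, 0, 0, 0, 0],
    [-0.1, -0.03, 0, 0, 0, 0, 0],
    [-0.1, -0.06, 0, 0, 0, 0, 0],
    [-0.1, -0.09, 0, 0, 0, 0, 0],
    [-0.1, -0.12, 0, -0.02, 0, 0, 0],
    [-0.1, -0.14, 0, -0.06, 0, 0, 0],
    [-0.1, -0.14, 0, -0.1, 0, 0, 0],
    [-0.1, -0.14, 0, -0.14, 0, 0, 0],
    [-0.1, -0.14, 0, -0.16, 0, 0, 0],
    [-0.1, -0.14, 0, -0.17, 0, 0, 0],
  ],
  grip_force=70,
)

```text
t: 16.52
tool_pos: [0.4255, 0.1262, 0.186]
tool_rot: [-0.269, 1.569, -0.463]
ft_force: [-0.3, 0.0, -5.0]
gripper_width: 0.0512
```

```bash
python3 st.py w13
python3 - <<'E'
from h import *
from plant import *
s=read_state();print(s['ft_force'])
for X in ([.415,-.08,.185],[.408,-.311,.15],[.408,-.311,.024]): print(goal(s,X,np.pi/2-.195)[0].round(4), goal(s,X,np.pi/2+.09)[1].round(4))
E
```

```text
t 16.525 pos [0.4255 0.1262 0.186 ] w 0.051221172414860704 r 0.2268 phi 2.224 F tang(cw) -0.22 F rad 0.21 Fz -5.02
[-1.89229199 -0.42006333 -5.17965483]
[ 0.0011 -0.2043  0.0302] [-0.2843 -0.      0.0005]
[ 0.0362 -0.4323  0.0679] [-0.2843 -0.      0.0005]
[ 0.1622 -0.4322  0.0679] [-0.2843 -0.      0.0005]
```

View pics/w13.png

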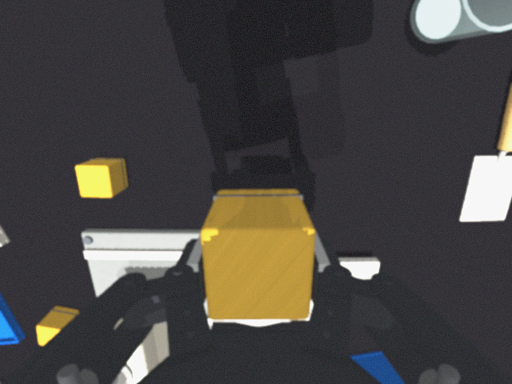

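>>> servo_tool(
  commands=[
    [-0.1, 0, -0.03, 0.005, 0, 0, 0],
    [-0.1, 0, -0.08, 0.012, 0, 0, 0],
    [-0.1, 0, -0.13, 0.02, 0, 0, 0],
    [-0.1, 0.001, -0.18, 0.027, 0, 0, 0],
    [-0.1, 0.005, -0.23, 0.035, 0, 0, 0],
    [-0.1, 0.01, -0.28, 0.043, 0, 0, 0],
    [-0.1, 0.02, -0.33, 0.052, 0, 0, 0],
    [-0.1, 0.03, -0.38, 0.06, 0, 0, 0],
    [-0.1, 0.036, -0.41, 0.065, 0, 0, 0],
    [-0.1, 0.036, -0.432, 0.068, 0, 0, 0],
    [-0.1, 0.036, -0.432, 0.068, 0, 0, 0],
    [-0.1, 0.036, -0.432, 0.068, 0, 0, 0],
  ],
)

```text
t: 18.08
tool_pos: [0.4078, -0.3095, 0.1501]
tool_rot: [2.444, 1.569, 2.251]
ft_force: [0.3, 0.9, -4.2]
gripper_width: 0.0508
```

```bash
python3 st.py w14
python3 - <<'E'
from h import *
from plant import *
p=pickle.load(open('pics/w14.pkl','rb'));P=cloud(p);F=p['frame'].astype(int)
m=(P[...,2]<.022)&(P[...,2]>-.004)&(P[...,0]>.3)&(P[...,0]<.5)&(P[...,1]>-.42)&(P[...,1]<-.2)&(F.min(-1)>70)
print(m.sum(),cv2.minAreaRect(P[m][:,:2].astype(np.float32)*1000))
s=read_state();print(s['joints'].round(2),Rm(s).round(3).tolist())
t=snapshot('scene');cv2.imwrite('pics/s14.png',t['frame'][:,:,::-1])
E
```

```text
t 18.075 pos [ 0.4078 -0.3095  0.1501] w 0.05075499322897619 r 0.299 phi -2.117 F tang(cw) 0.21 F rad -0.93 Fz -4.23
7638 ((414.0657958984375, -312.86920166015625), (151.10142517089844, 148.85543823242188), 80.45584869384766)
[-0.87  0.5   1.79 -0.    0.85 -2.24] [[-0.001, 0.192, 0.981], [0.001, 0.981, -0.192], [-1.0, 0.001, -0.001]]
```

View pics/w14.png

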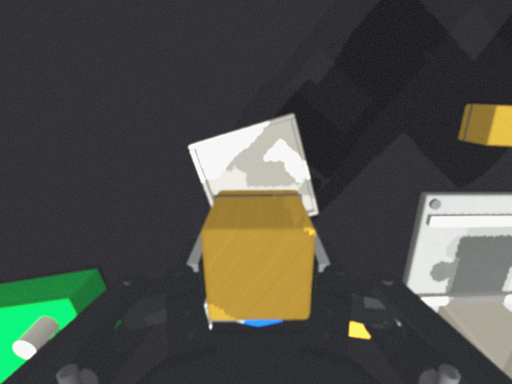

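View pics/s14.png

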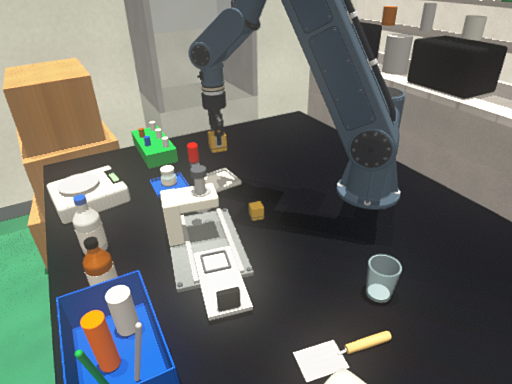

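>>> servo_tool(
  commands=[
    [-0.1, 0.03, -0.001, 0, 0, 0, 0],
    [-0.1, 0.065, -0.0015, 0, 0, 0, 0],
    [-0.1, 0.095, -0.0015, 0, 0, 0, 0],
    [-0.1, 0.112, -0.0015, 0, 0, 0, 0],
    [-0.1, 0.12, -0.0015, 0, 0, 0, 0],
    [-0.1, 0.123, -0.0015, 0, 0, 0, 0],
    [-0.1, 0.126, -0.0015, 0, 0, 0, 0],
    [-0.1, 0.126, -0.0015, 0, 0, 0, 0],
  ],
)

```text
t: 19.18
tool_pos: [0.4079, -0.3108, 0.0247]
tool_rot: [-2.176, 1.571, -2.369]
ft_force: [-0.6, 0.4, -4.3]
gripper_width: 0.0513
```

Run:
```python
from plant import *
s=read_state();print(s['tool_pos'],s['ft_force'],s['gripper_width'])
```

```text
[ 0.40785411 -0.31076781  0.02471583] [-0.59367869  0.40967128 -4.30285966] 0.05126337641865122
```

>>> servo_tool(
  commands=[
    [-0.1, 0.001, 0, 0, 0, 0, 0],
    [-0.1, 0.002, 0, 0, 0, 0, 0],
    [-0.1, 0.002, 0, 0, 0, 0, 0],
  ],
)

```text
t: 19.55
tool_pos: [0.408, -0.3111, 0.0236]
tool_rot: [-0.8, 1.57, -0.993]
ft_force: [-0.8, 1.2, 4.2]
gripper_width: 0.0514
```

Contact with the floor (force went from -4.3 to +4.2). Release and rise.

>>> servo_tool(
  commands=[
    [0.2, 0, 0, 0, 0, 0, 0],
    [0.6, 0, 0, 0, 0, 0, 0],
    [1, 0, 0, 0, 0, 0, 0],
    [1, 0, 0, 0, 0, 0, 0],
    [1, 0, 0, 0, 0, 0, 0],
    [1, -0.03, 0, 0, 0, 0, 0],
    [1, -0.08, 0, 0, 0, 0, 0],
    [1, -0.13, 0, 0, 0, 0, 0],
    [1, -0.16, 0, 0, 0, 0, 0],
    [1, -0.16, 0.05, -0.01, 0, 0, 0],
  ],
)

```text
t: 20.8
tool_pos: [0.4105, -0.2643, 0.1867]
tool_rot: [-0.639, 1.558, -0.835]
ft_force: [0.9, 1.6, 0.7]
gripper_width: 0.0855
```

```bash
python3 st.py w15
python3 - <<'E'
from h import *
from plant import *
p=pickle.load(open('pics/w15.pkl','rb'));P=cloud(p)
m=(P[...,2]>.05)&(P[...,2]<.075)&(P[...,0]>.3)&(P[...,0]<.5)&(P[...,1]>-.42)&(P[...,1]<-.2)
print('die top',m.sum(),np.median(P[m],0),cv2.minAreaRect(P[m][:,:2].astype(np.float32)*1000))
s=read_state();print(s['joints'].round(2))
U=np.array([.195,.981]);H=np.array([.5639,-.0539])+.3*U;print(H)
for X in ([.42,.05,.20],[.6230,.2404,.20],[.6230,.2404,.048]): print(goal(s,X,np.pi/2-.195))
E
```

```text
t 20.8 pos [ 0.4105 -0.2643  0.1867] w 0.08549650001537369 r 0.2599 phi -2.199 F tang(cw) 0.19 F rad -1.8 Fz 0.68
die top 2306 [ 0.40438092 -0.3096208   0.0615721 ] ((406.7752685546875, -311.1109313964844), (51.3101806640625, 51.96400833129883), 79.71205139160156)
[-0.79  0.4   1.84  0.    0.9  -2.17]
[0.6224 0.2404]
(array([-0.01424673,  0.30052651, -0.04453943]), array([ 0.00167028, -0.0015633 , -0.0038542 ]))
(array([-0.01362968,  0.52638007,  0.11809805]), array([ 0.00167028, -0.0015633 , -0.0038542 ]))
(array([0.13836901, 0.52579403, 0.11833518]), array([ 0.00167028, -0.0015633 , -0.0038542 ]))
```

View pics/w15.png

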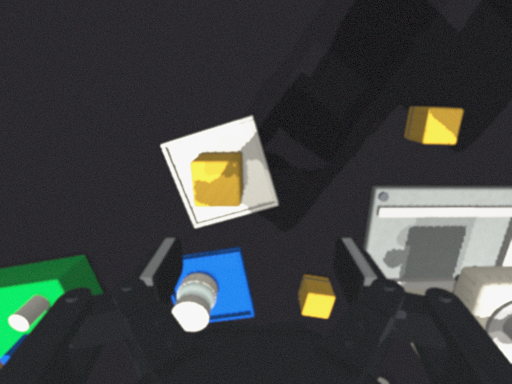

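>>> servo_tool(
  commands=[
    [0.4, -0.014, 0.05, -0.007, 0, 0, 0],
    [0, -0.014, 0.1, -0.015, 0, 0, 0],
    [-0.1, -0.014, 0.15, -0.022, 0, 0, 0],
    [-0.1, -0.014, 0.2, -0.03, 0, 0, 0],
    [-0.1, -0.014, 0.25, -0.037, 0, 0, 0],
    [-0.1, -0.014, 0.3, -0.045, 0, 0, 0],
    [-0.1, -0.014, 0.35, -0.055, 0, 0, 0],
    [-0.1, -0.014, 0.4, -0.06, 0, 0, 0],
    [-0.1, -0.014, 0.44, -0.02, 0, 0, 0],
    [-0.1, -0.014, 0.48, 0.03, 0, 0, 0],
    [-0.1, -0.014, 0.51, 0.07, 0, 0, 0],
    [-0.1, -0.014, 0.526, 0.118, 0, 0, 0],
    [-0.1, -0.014, 0.526, 0.118, 0, 0, 0],
    [-0.1, -0.014, 0.526, 0.118, 0, 0, 0],
    [-0.1, -0.014, 0.526, 0.118, 0, 0, 0],
  ],
)

```text
t: 22.72
tool_pos: [0.6211, 0.2398, 0.2001]
tool_rot: [2.419, 1.566, 2.226]
ft_force: [-0.7, 0.3, 0.6]
gripper_width: 0.0382
```

```bash
python3 st.py w16
python3 - <<'E'
from h import *
from plant import *
p=pickle.load(open('pics/w16.pkl','rb'));P=cloud(p)
hm=(P[...,2]>.072)&(P[...,2]<.084)&(P[...,1]>.2)&(P[...,1]<.3)&(P[...,0]>.54)&(P[...,0]<.68)
print('handle',hm.sum(),cv2.minAreaRect(P[hm][:,:2].astype(np.float32)*1000))
s=read_state()
for X in ([.6230,.2402,.12],[.6230,.2402,.048]): print(goal(s,X,np.pi/2-.195))
E
```

```text
t 22.725 pos [0.6211 0.2398 0.2001] w 0.03820817598088843 r 0.2995 phi 1.376 F tang(cw) -0.73 F rad 0.19 Fz 0.63
handle 595 ((621.95556640625, 239.43740844726562), (13.474579811096191, 49.0750732421875), 79.23942565917969)
(array([0.08044434, 0.00036701, 0.00172297]), array([ 0.00181231, -0.0028415 , -0.00342583]))
(array([1.52443625e-01, 1.20163991e-04, 1.92733038e-03]), array([ 0.00181231, -0.0028415 , -0.00342583]))
```

View pics/w16.png

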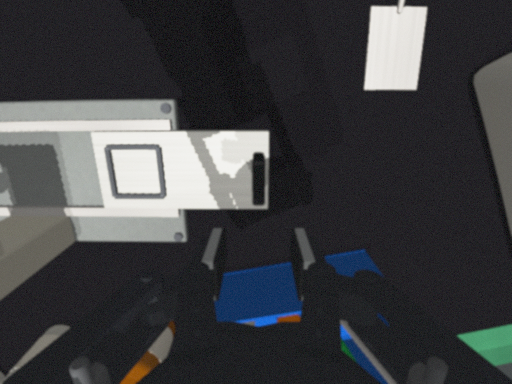

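>>> servo_tool(
  commands=[
    [-0.1, 0.05, 0, 0.001, 0, 0, 0],
    [-0.1, 0.1, 0, 0.001, 0, 0, 0],
    [-0.1, 0.135, 0, 0.001, 0, 0, 0],
    [-0.1, 0.152, 0, 0.001, 0, 0, 0],
    [-0.1, 0.152, 0, 0.001, 0, 0, 0],
    [-0.8, 0.152, 0, 0.001, 0, 0, 0],
    [-0.8, 0.152, 0, 0.001, 0, 0, 0],
    [-0.8, 0.152, 0, 0.001, 0, 0, 0],
    [-0.8, 0.152, 0, 0.001, 0, 0, 0],
  ],
  grip_force=40,
)

```text
t: 23.9
tool_pos: [0.6234, 0.2402, 0.0505]
tool_rot: [1.487, 1.567, 1.294]
ft_force: [0.5, -1.1, 5.9]
gripper_width: 0.0131
```

Run:
```python
from h import *
from plant import *
s=read_state();print(s['tool_pos'],s['gripper_width'],s['ft_force'],Rm(s).round(3).tolist())
U=np.array([.195,.981,0]);print(Rm(s).T@(-U*.1502))
```

```text
[0.62337105 0.24017558 0.05052556] 0.013060797407582985 [ 0.54035794 -1.05450042  5.90132734] [[0.001, 0.192, 0.981], [0.004, 0.981, -0.192], [-1.0, 0.004, 0.0]]
[-0.00063415 -0.15022699 -0.0004429 ]
```

>>> servo_tool(
  commands=[
    [-0.8, 0, -0.02, 0, 0, 0, 0],
    [-0.8, 0, -0.045, 0, 0, 0, 0],
    [-0.8, 0, -0.07, 0, 0, 0, 0],
    [-0.8, 0, -0.095, 0, 0, 0, 0],
    [-0.8, 0, -0.12, 0, 0, 0, 0],
    [-0.8, -0.0005, -0.14, 0, 0, 0, 0],
    [-0.8, -0.0005, -0.149, 0, 0, 0, 0],
    [-0.8, -0.0005, -0.151, 0, 0, 0, 0],
    [-0.8, -0.0005, -0.151, 0, 0, 0, 0],
  ],
)

```text
t: 25.02
tool_pos: [0.5942, 0.093, 0.0506]
tool_rot: [1.564, 1.565, 1.37]
ft_force: [-0.6, 5.2, 1.0]
gripper_width: 0.0132
```

```bash
python3 st.py w17;python3 - <<'E'
from plant import *
s=read_state();print(s['ft_force'])
E
```

```text
t 25.025 pos [0.5942 0.093  0.0506] w 0.013228179244800142 r 0.1502 phi 1.363 F tang(cw) -1.67 F rad 4.95 Fz 1.02
[0.39211493 5.16559009 0.15549697]
```

View pics/w17.png

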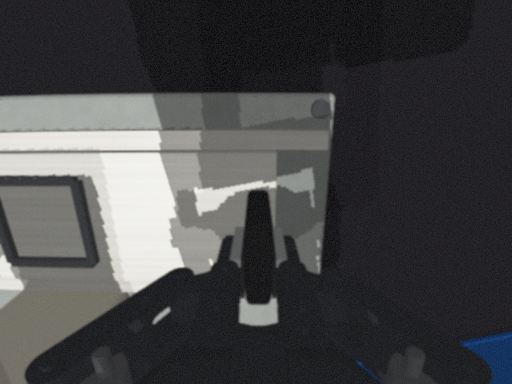

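>>> servo_tool(
  commands=[
    [-0.8, 0, -0.003, 0, 0, 0, 0],
    [-0.8, 0, -0.003, 0, 0, 0, 0],
    [0, 0, 0, 0, 0, 0, 0],
    [0.0, 0, 0, 0, 0, 0, 0],
    [0.0, 0, 0, 0, 0, 0, 0],
    [0.0, -0.03, 0, 0, 0, 0, 0],
    [0.0, -0.08, 0, 0, 0, 0, 0],
    [0.0, -0.13, 0, 0, 0, 0, 0],
    [0.0, -0.18, 0.02, -0.03, 0, 0, 0],
    [0.0, -0.2, 0.06, -0.08, 0, 0, 0],
    [0.0, -0.2, 0.1, -0.14, 0, 0, 0],
    [0.0, -0.2, 0.12, -0.16, 0, 0, 0],
    [0.0, -0.2, 0.12, -0.16, 0, 0, 0],
    [0.0, -0.2, 0.12, -0.16, 0, 0, 0],
  ],
)

```text
t: 26.82
tool_pos: [0.4607, 0.2399, 0.2514]
tool_rot: [1.349, 1.565, 1.156]
ft_force: [0.4, -0.1, 0.9]
gripper_width: 0.0428
```

Run:
```python
from h import *
from plant import *
s=read_state();print(s['t'],s['tool_pos'],s['ft_force'])
p=snapshot('top');cv2.imwrite('pics/tf.png',p['frame'][:,:,::-1]);P=cloud(p)
hm=(P[...,2]>.070)&(P[...,2]<.09)&(P[...,1]>.06)&(P[...,1]<.16)&(P[...,0]>.5)&(P[...,0]<.65)
print('handle',hm.sum(),np.nanmean(P[hm],0))
m=(P[...,2]>.05)&(P[...,2]<.075)&(P[...,0]>.3)&(P[...,0]<.5)&(P[...,1]>-.42)&(P[...,1]<-.2)
print('die top',m.sum(),np.median(P[m],0),cv2.minAreaRect(P[m][:,:2].astype(np.float32)*1000))
for q in ['jar','spatula','beaker']:
    for l in silhouettes(q,p)[:1]: X=P[l['mask']];print(q,l['score'],np.nanmedian(X,0).round(3))
w=snapshot('scene');cv2.imwrite('pics/sf.png',w['frame'][:,:,::-1])
```

```text
26.825 [0.46073379 0.23994176 0.25141932] [ 0.41165714 -0.12960493  0.89013723]
handle 84 [0.5909699  0.09344178 0.07924897]
die top 340 [ 0.40482662 -0.30808126  0.06223659] ((406.1706237792969, -309.0941162109375), (52.417335510253906, 51.94621658325195), 79.51045989990234)
jar 0.7 [ 0.567 -0.377  0.061]
spatula 0.56 [0.396 0.445 0.018]
```

View pics/tf.png

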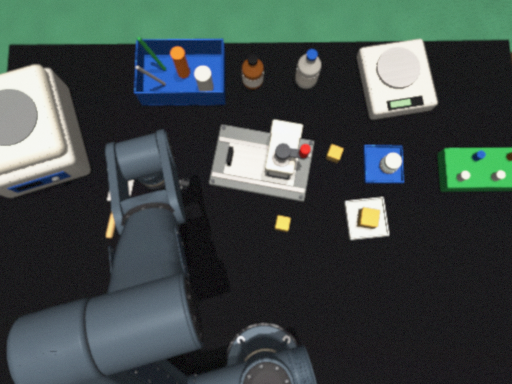

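View pics/sf.png

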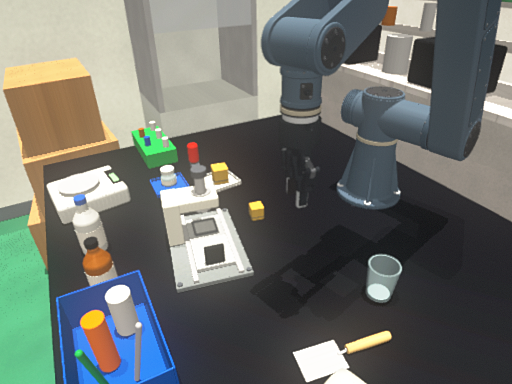

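```bash
python3 -c "
from plant import *
print(sign_off())"
```

```text
the job is handed in; nothing more can be done
None
```

The job is done and handed in, with the last reading at 26.8 s of the 72 s. The arm was clear of everything and no check failed; `sign_off` gives no verdict.

- **Crank:** I turned it clockwise about 6.1 rad. The drag fell from about 12 N to 2.5 N after 4.3–4.7 rad, and the yellow pin was flush with the hub. That puts the screw about 1.4–1.9 rad past release, so by the 1.5 mm per rad pitch the foot is 2–3 mm off the die. I did not measure the foot directly.
- **Carriage out and die moved:** The carriage came out 150 mm. I lowered the die into the white tray until the wrist force showed contact, then let go. The die's top measured level at 62 mm, which matches standing upright on the tray floor. Its centre is within about 3 mm of the tray's centre.
- **Carriage home:** I pushed it in 150 mm, then pressed a little further. The last top view shows the handle at its home position to within about 2 mm.
- **Bystanders:** The jar measured unmoved from above. The arm partly hid the spatula and hid the beaker in that top view, so its spatula reading is not usable. In the last scene picture both stand where they started.

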